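# Open the telescoping spice rack by one hole and add the third jar

## Task

The small telescoping spice rack is too narrow for the third jar. Press down its red spring button, slide the button and the rack's end to the right until the button pops up into the next hole, and leave it locked there; never force it. Then set the spice jar that waits on the worktop down gently, standing in the widened gap on the tray between the middle jar and the sliding end, without upsetting the other jars or the things around.

Things in the scene. Friction and masses are not known exactly. Their poses are not given: they have to be found in the camera images.
- rack: Fixed part of the rack, screwed down. Origin at worktop level under the front tube's middle width; x points away from the robot to the tray, y along the tube to the left (it opens to -y), z up. Base board x -25 to 109 mm, y -116 to 86, 4 mm thick. Square aluminium outer tube at the front: x -20 to 20, y -35 to 86, top at z 52 mm, with a slot along its top.
- tube (a joint): How far the inner tube, with button and sliding right end, is slid out toward the rack's -y (m). 0 at the start, locked in the first hole. The next hole lies 46 to 60 mm from the first: the exact spacing differs from rack to rack and must be felt. End stop at 68 mm. Sliding takes about 3 N with the button under the tube wall.
- button (a joint): Button travel (m): 0 up in a hole, 0.009 bottom. Spring: 6 N to start, 0.5 N more per mm. Its orange collar locks in the hole and clears the 5 mm tube wall when pressed over 5 mm. Pressed and slid 4 mm or more off the hole it stays down (5 mm) by itself; let go of, it pops up and locks on reaching the next hole (1.5 mm play each side). Held down, it slides past the hole.
- pad (a point): Centre of the floor of the red thumb pad on the button (moves with button and tube), 77 mm above the worktop when up. The pad is 36 mm along the rack's x, 48 mm along y; a ridge 5 mm thick and 14 mm high at each y end leaves a dish 38 mm long along y, open at both x sides, against whose ridges a fingertip can push.
- cheek (a point): Middle of the inner (left) face of the wooden sliding right end, which moves with the tube; plate 58 mm deep (x), its bottom at 26 mm, 5 mm thick, top at 70 mm. Axes as the rack's; the jars stand on its +y side.
- jar_centre (a point): Centre (53 mm above its foot) of the spice jar to be added: a round glass jar with a green cap, 46 mm across, 106 mm high, 0.1 to 0.2 kg, standing alone on the worktop to the right of the rack.
- jar_mid_centre (a point): Centre of the right-hand one of the two like jars (46 x 106 mm) that already stand in the tray, next to the sliding end.
- jar_left_centre (a point): Centre of the other jar in the tray, next to the fixed left end.
- jar: The jar to be added; origin under its foot.
- jar_mid: The middle jar; origin under its foot.
- jar_left: The left jar; origin under its foot.
- mug: Bystander: speckled stone mug, 84 x 122 x 100 mm, left back or right back; origin under its foot.
- pepper_mill: Bystander: dark wooden pepper mill, 58 x 170 mm, left back or right back; origin under its foot.
- salt_shaker: Bystander: glass salt shaker with a grey cap, 44 x 90 mm, behind the rack; origin under its foot.
- tray (a point): Point on the tray floor (4 mm above the worktop) on the tray's middle line, 72 mm behind the rack's origin; axes as the rack's. The tray behind the tube is 60 mm deep inside (x), with front and back lips 24 mm high. Fixed wooden left end: inner face 66 mm to the left (+y), 70 mm high. The jars stand in a row along y on this line.
Things that resemble listed ones, but are neither listed nor needed, are in the scene too. There is more than one size of the rack; the job needs the larger. Leave any blue look-alike of the jar alone.

How it is judged:
On the way, in this order (a step that is already met when the one before it is completed fails the run):
1. the button is pressed clear of the first hole and the tube starts to slide (value of joint button above 0.0035 m and value of joint tube above 0.006 m).
2. the button has popped up in the next hole (value of joint tube above 0.042 m and value of joint button below 0.0015 m), for 0.3 s.
At the end, for the whole second after the job is handed in: The button is up (within 1.5 mm) in the next hole, the tube out 42 to 64 mm; the third jar stands upright (0.06 rad), at rest on the tray floor between middle jar and sliding end, within 12 mm of the tray's middle line; the other two jars still stand in their row (all of step 2 and value of joint tube below 0.064 m and x of jar in the frame of rack between 0.06 and 0.084 m and y of jar_centre in the frame of cheek above 0.02 m and z of jar_centre in the frame of jar_mid_centre between -0.003 and 0.003 m and y of jar in the frame of rack below -0.04 m and angle between each of jar, jar_mid, jar_left's own z axis and vertical below 0.06 rad and y of jar_mid in the frame of rack above -0.03 m and linear speed of jar below 0.02 m/s); the robot touches nothing.
It fails at once if the rack is forced: more than 30 N between the robot and the rack (contact force between any of the arm, the fingers and rack above 30 N).
It fails at once if the jar is dropped or driven on to the rack (more than 45 N) (contact force between jar and rack above 45 N).
It fails at once if a jar is tipped over (angle between jar's own z axis and vertical above 0.5 rad or angle between any of jar_mid, jar_left's own z axis and vertical above 0.35 rad).
It fails at once if a jar already in the rack is shifted by more than 25 mm (distance of any of jar_mid, jar_left from where it was at the start of the episode above 0.025 m).
It fails at once if the mug, the pepper mill or the salt shaker is knocked away (more than 30 mm) (distance of any of mug, pepper_mill, salt_shaker from where it was at the start of the episode above 0.03 m).
It also fails if it takes over 64 s, if anything falls off the work surface, if the arm or the gripper's body presses on something with over 40 N, if the wrist force passes 120 N, or if a joint passes its speed limit or range.

## Robot

A 6-joint arm with a two-finger parallel gripper is mounted at the origin on a cart in front of the work surface, level with it; the furniture and walls round the work are solid. World frame = base frame: x ahead of the robot, y to its left, z up, the work surface at z = 0. Lengths are in m, angles in rad, forces in N, time in s.
With the tool pointing down it reaches from about 0.275 to 0.825 m from the base axis. Payload 5.2 kg.
Tool frame: the origin (TCP) lies midway between the tips of the shut fingers; the grasp point (between the pads) lies 19 mm behind it; z points along the fingers, y is the line along which they close (so a half turn about z gives the same grasp; the last joint's range is limited). The gripper opens to 93 mm and grips with 3 to 60 N. Pads are 15 mm wide; open, the fingers measure 128 mm over their backs; the gripper's body (75 mm by 188 mm) begins 65 mm behind the grasp point.
Start: joints at [-1.493, 0.259, 1.535, -0, 1.348, -0.203], TCP at [0.152, -0.528, 0.195] pointing down, gripper open.
Joint ranges: [-3.14, 3.14], [-0.91, 2.08], [0.19, 2.58], [-1.22, 4.36], [0.22, 2.71], [-3.12, 3.12]. Speed limits (rad/s): [2.57, 2.57, 3.14, 3.14, 3.14, 3.14].

## Interface

Orientations are given as a unit quaternion [w, x, y, z].
In Python, from cell import bot, optics gives the robot as it stands.
- The arm moves only by the tool step_arm, never from a script. Its argument "commands" is a list of rows, each a list of 2 entries, a list of its own where there are three numbers: the shift along the tool's x, y, z in cm, then the turn about the tool's z in degrees. A call has 1 to 10 rows; each row is the pose to reach, as a shift and turn from the pose commanded when the call began, along the tool's axes at that moment; what a row does not reach only later rows make up. A row lasts 1/8 s, in which the tool goes at most 62.5 mm and 10.7 degrees, less where a joint would pass 70% of its speed; a pose out of reach is approached as far as the arm can. A call with a gripper value outside its range is refused whole. "jaw" is the closure, from 0 (fully open) to 1 (shut), set as the call begins (left out, the last holds). The fingers move at their own pace and stop on an object; "squeeze" is the grip in N (left out, the last holds). Time passes only in rows, so rows that repeat a pose let the fingers close. It gives the time, the measured TCP pose, the force, the opening and the grip force at its end, in the units of the state.
- bot.observe(): the state, without advancing time (a new reading comes with each control period).
- optics.camera(name): name is "scene" or "top" or "wrist"; returns a dict with "color" (400x640x3 uint8, red, green, blue), "range_z" (400x640 float32, m along the optical axis (not along the pixel's ray), 0 where there is no reading), "K" (3x3 intrinsics, pixels), "position" and "rotation" of the camera in the world; the wrist camera has in their place "T_tool_cam" (4x4, takes a point from camera to tool coordinates, whose origin is the TCP and whose axes are the flange's). Camera axes: x right, y down, z forward; pixel columns grow to the right and rows downward; lengths in m; the calibration is good to about 2 mm. A picture is of the moment at which its call begins: read the wrist's pose just before it.
- bot.finish_job(): hands the job in; it is judged then, once.
The state is a dict: "clock": time; "joint_pos": joint angles; "qd": joint speeds; "effort": joint torques, N m; "eef_pos": TCP position; "ee_rot": TCP orientation; "contact_force": force on the tool from outside, world axes, zero at the start; "moment": the same for the moment, N m; "width": opening from 0.0 (shut) to 1.0 (fully open); "finger_force": force on a finger pad.
Only numpy, scipy, OpenCV 4.12 (cv2) and the standard library are available. Lean on these libraries where they do the work, as an engineer would, in place of code of your own. Each camera call takes 0.05 s, during which the arm holds its last target. There are 200 camera calls.

## Working session

There is one attempt and no reset: what is moved stays moved. The work goes in short steps, Python scripts to look and compute and a tool call to move; the robot and the scene stay as the last step left them, time stands still between calls to the robot, and variables do not carry over. Pictures are saved under pics/ and viewed, at most 10 in all, crops included, and the job is handed in when it is done.

Besides the shell and the picture viewer there is one more tool, called after ">>>" as name([rows], argument=value, ...), one row to a line, values as JSON. step_arm: Moves the arm, as the interface text tells. Its arguments: {"type":"object","properties":{"commands":{"type":"array"},"jaw":{"type":"number"},"squeeze":{"type":"number"}},"required":["commands"]}

```bash
mkdir -p pics; cat > h.py <<'E'
import numpy as np, cv2
from cell import bot, optics
def snap(n,f):
    c=optics.camera(n); cv2.imwrite(f'pics/{f}.png',c['color'][:,:,::-1]); np.savez(f'pics/{f}.npz',**c); return c
def pt(c,u,v,z=None):
    K=c['K']; d=z if z else float(np.median(c['range_z'][v-1:v+2,u-1:u+2]))
    return c['rotation']@(np.linalg.inv(K)@[u,v,1]*d)+c['position']
E
python3 - <<'E'
from h import *
a=snap('scene','s0');b=snap('top','t0')
s=bot.observe();print(s)
for c in(a,b):print(c['position'],c['rotation'],c['K'])
E
```

```text
{'clock': 0.1, 'joint_pos': array([-1.49279091e+00,  2.59276168e-01,  1.53596934e+00, -3.92858229e-05,
        1.34800579e+00, -2.02796750e-01]), 'qd': array([-0.00126642, -0.0007945 , -0.00312849,  0.00045827,  0.00116037,
       -0.00150432]), 'effort': array([ 2.68925352e-03, -4.38207006e+01, -2.84642029e+01,  7.21639046e-02,
        3.62427242e-02, -5.69604686e-05]), 'eef_pos': array([ 0.15238668, -0.52791183,  0.19469935]), 'ee_rot': array([-8.28898100e-04,  9.90158998e-01,  1.39944527e-01,  3.25957036e-05]), 'contact_force': array([-0.4622837 ,  0.2365628 ,  0.15867073]), 'moment': array([ 0.06695888, -0.07145084,  0.02803045]), 'finger_force': 0.0, 'width': 1.0001697348885463}
[-0.24037484 -0.99960524  0.90551149] [-0.43821966  0.85176052 -0.25100111  0.13952056] [[416.13998024   0.         326.1452531 ]
 [  0.         416.13998024 200.70731834]
 [  0.           0.           1.        ]]
[ 0.27853705 -0.01962193  1.28025616] [ 0.04362144 -0.70466863  0.70660873 -0.0473646 ] [[396.2684451    0.         317.73511937]
 [  0.         396.2684451  198.64866366]
 [  0.           0.           1.        ]]
```

```bash
sed -i 's/return c\[.rotation.\]@/return R.from_quat(np.roll(c["rotation"],-1)).as_matrix()@/; 1i from scipy.spatial.transform import Rotation as R' h.py; cat h.py|tail -4
```

```text
c=optics.camera(n); cv2.imwrite(f'pics/{f}.png',c['color'][:,:,::-1]); np.savez(f'pics/{f}.npz',**c); return c
def pt(c,u,v,z=None):
    K=c['K']; d=z if z else float(np.median(c['range_z'][v-1:v+2,u-1:u+2]))
    return R.from_quat(np.roll(c["rotation"],-1)).as_matrix()@(np.linalg.inv(K)@[u,v,1]*d)+c['position']
```

View pics/s0.png

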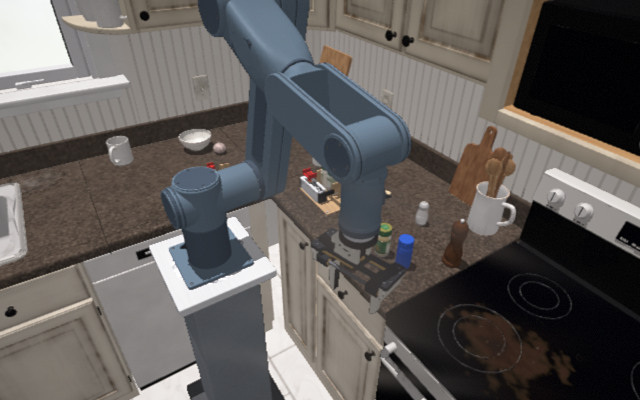

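View pics/t0.png

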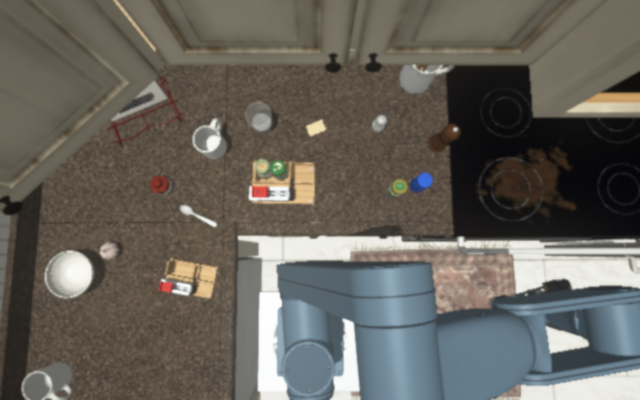

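The scene view is mostly hidden by the arm. In the top view there are two racks: a larger one at (282,183) and a smaller one at (190,280). The larger rack is the one wanted. There are two single jars: one with a green cap at (399,187), which is the target, and a blue look-alike at (422,181). I'll confirm these in an enlarged crop.

```bash
python3 - <<'E'
from h import *
im=cv2.imread('pics/t0.png')[150:215,240:440]
cv2.imwrite('pics/t0c.png',cv2.resize(im,None,fx=4,fy=4,interpolation=cv2.INTER_CUBIC))
c=dict(np.load('pics/t0.npz'))
for u,v in[(399,187),(422,181),(259,192),(262,168),(278,169),(305,183),(314,203),(314,164),(252,204),(380,122),(452,130),(441,140),(211,140)]:print(u,v,pt(c,u,v).round(4))
for u,v in [(250,204),(314,204),(314,163)]:
  print(u,v,pt(c,u,v,1.276).round(4))
E
```

```text
399 187 [ 0.4653 -0.2702  0.106 ]
422 181 [ 0.4837 -0.3406  0.1039]
259 192 [0.4554 0.1538 0.0768]
262 168 [0.5237 0.1414 0.1083]
278 169 [0.5203 0.0931 0.1096]
305 183 [0.4923 0.0143 0.0224]
314 203 [ 0.4298 -0.0145  0.0023]
314 164 [ 0.5591 -0.0147  0.0015]
252 204 [ 4.273e-01  1.870e-01 -4.000e-04]
380 122 [ 0.674  -0.2213  0.0853]
452 130 [ 0.6247 -0.4184  0.1606]
441 140 [ 0.6148 -0.4082  0.0893]
211 140 [0.6391 0.3246 0.0079]
250 204 [0.426  0.1916 0.0115]
314 204 [ 0.4253 -0.0145  0.0126]
314 163 [ 0.5563 -0.0148  0.0295]
```

View pics/t0c.png

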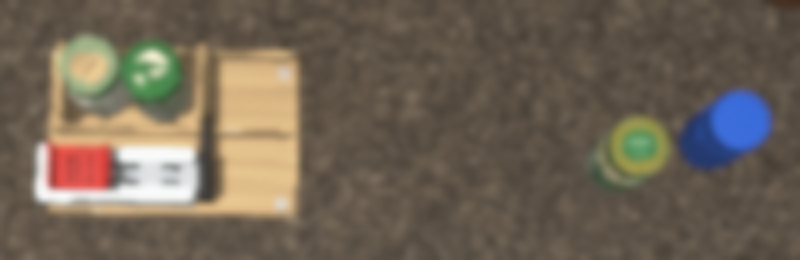

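The crop confirms it. The larger rack's base measures 202 mm along y, which matches, and its red pad is at z 77 mm. The green jar is at full-frame (399,187) and the blue one, to be avoided, at (422,181). Next I'll fit the rack yaw and the pad, and work out the first move.

```bash
cat >> h.py <<'E'
def cloud(c):
    v,u=np.mgrid[0:400,0:640]; z=c['range_z']; k=c['K']
    P=np.stack([(u-k[0,2])*z/k[0,0],(v-k[1,2])*z/k[1,1],z],-1)
    if 'T_tool_cam' in c:
        s=c['s']; T=c['T_tool_cam']; return (P@T[:3,:3].T+T[:3,3])@R.from_quat(np.roll(s['ee_rot'],-1)).as_matrix().T+s['eef_pos']
    return P@R.from_quat(np.roll(c['rotation'],-1)).as_matrix().T+c['position']
E
python3 - <<'E'
from h import *
c=dict(np.load('pics/t0.npz'));P=cloud(c);col=c['color'].astype(int)
hsv=cv2.cvtColor(c['color'],cv2.COLOR_RGB2HSV)
def box(m,n):
    Q=P[m]; r=cv2.minAreaRect((Q[:,:2]*1000).astype(np.float32)); print(n,m.sum(),Q.mean(0).round(4),np.median(Q[:,2]).round(4),r)
W=np.zeros((400,640),bool);W[155:212,240:330]=1
red=W&(col[...,0]>120)&(col[...,1]<70); box(red,'red')
box(red&(P[...,2]>.065),'redtop')
base=W&(hsv[...,1]>60)&(hsv[...,0]<25)&(P[...,2]<.012)&(P[...,2]>-.004)&(col[...,0]>130); base[:,:296]=0; box(base,'base right')
tube=W&(hsv[...,1]<40)&(col.min(-1)>150)&(P[...,2]>.04)&(P[...,2]<.06); box(tube,'tube')
for n,(u0,u1,v0,v1) in dict(left=(252,270,157,180),mid=(269,288,157,180),jar=(388,410,176,198)).items():
    w=np.zeros_like(W);w[v0:v1,u0:u1]=1; box(w&(P[...,2]>.098)&(P[...,2]<.125),n)
print(c and optics.camera('wrist')['T_tool_cam'].round(4))
E
```

```text
red 12 [0.4528 0.1376 0.0816] 0.0874 ((456.0523376464844, 150.3463134765625), (42.68789291381836, 18.438417434692383), 82.32061004638672)
redtop 11 [0.4531 0.1381 0.0844] 0.0882 ((456.0523376464844, 150.3463134765625), (42.68789291381836, 18.438417434692383), 82.32061004638672)
base right 711 [0.4925 0.0149 0.003 ] 0.0031 ((496.70965576171875, 14.995448112487793), (59.23250198364258, 140.53448486328125), 89.9091796875)
tube 290 [0.4537 0.1118 0.0489] 0.0502 ((457.1517028808594, 126.82260131835938), (125.93316650390625, 41.21193313598633), 89.74494934082031)
left 182 [0.5295 0.1426 0.1088] 0.109 ((529.8995971679688, 143.5748291015625), (44.927085876464844, 43.196414947509766), 85.3353271484375)
mid 184 [0.5263 0.0964 0.1088] 0.109 ((526.4236450195312, 96.33836364746094), (44.3398551940918, 43.157371520996094), 38.542686462402344)
jar 176 [ 0.4682 -0.2704  0.1052] 0.1053 ((468.0938720703125, -270.8348693847656), (43.25199890136719, 42.31584167480469), 1.2745176553726196)
[[-1.000e-04 -9.695e-01 -2.452e-01  6.660e-02]
 [ 1.000e+00 -3.000e-04  8.000e-04  1.000e-04]
 [-9.000e-04 -2.452e-01  9.695e-01 -1.892e-01]
 [ 0.000e+00  0.000e+00  0.000e+00  1.000e+00]]
```

>>> step_arm([
  [[4,-4.7,0],-7.4],
  [[8,-9.4,0],-14.8],
  [[12,-14.1,0],-22.2],
  [[16,-18.8,0],-29.6],
  [[20,-23.5,0],-37],
  [[24,-28.2,0],-44.4],
  [[28,-32.9,0],-51.8],
  [[32,-37.6,0],-59.2],
  [[36,-42.3,0],-66.6],
  [[40,-47,0],-74],
], jaw=1, squeeze=20)

```text
clock: 1.4
eef_pos: [0.407, 0.036, 0.1956]
ee_rot: [0.0, 0.705, 0.709, 0.0]
contact_force: [1.0, -1.0, -0.5]
width: 0.01
finger_force: 0.0
```

>>> step_arm([
  [[5,2,0],0],
  [[10,4,0],0],
  [[11.5,4.6,0],0],
  [[11.5,4.6,0],0],
  [[11.5,4.6,0],0],
])

```text
clock: 2.02
eef_pos: [0.4518, 0.1479, 0.1953]
ee_rot: [-0.0, 0.707, 0.707, -0.001]
contact_force: [-0.4, -0.0, -0.2]
width: 0.001
finger_force: 0.0
```

```bash
python3 - <<'E'
from h import *
s=bot.observe(); c=snap('wrist','w1'); np.save('pics/w1s.npy',s,allow_pickle=True); print(s['eef_pos'],s['ee_rot'],s['contact_force'])
c['s']=s;P=cloud(c);col=c['color'].astype(int)
red=(col[...,0]>100)&(col[...,1]<60)&(col[...,2]<70)
v,u=np.nonzero(red);print(len(u),u.min(),u.max(),v.min(),v.max())
Q=P[red];Q=Q[(Q[:,2]>.05)&(Q[:,2]<.1)&(Q[:,0]>.4)];print(np.percentile(Q,[1,5,50,95,99],axis=0).round(4))
E
```

```text
[0.45182893 0.14785016 0.19527719] [-4.80077658e-05  7.06870138e-01  7.07343161e-01 -5.07162534e-04] [-0.3510969  -0.04529415 -0.22400639]
619 309 343 159 205
[[0.4406 0.1293 0.0755]
 [0.4428 0.1303 0.0759]
 [0.4592 0.1376 0.0779]
 [0.473  0.1761 0.0911]
 [0.4744 0.1767 0.0915]]
```

View pics/w1.png

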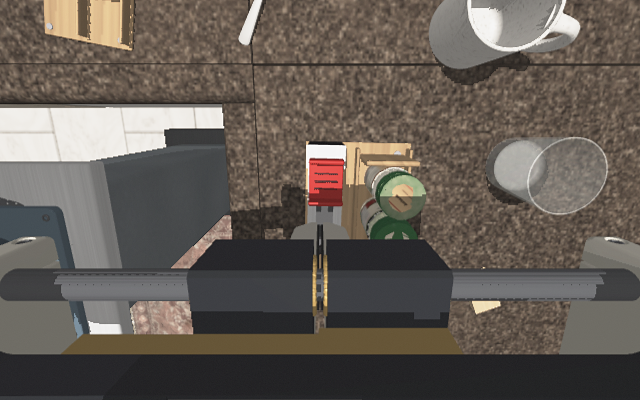

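The wrist view shows the red pad at (309–343, 159–205) with the jars to its right. The pad comes out at x 0.457, y 0.153 and z 0.077, and its 48 mm length along y matches. That puts the rack origin at x≈0.457. I'll descend into the dish.

>>> step_arm([
  [[0,0.5,3],0],
  [[0,0.5,6],0],
  [[0,0.5,8.5],0],
  [[0,0.5,10],0],
  [[0,0.5,10.8],0],
  [[0,0.5,10.8],0],
])

```text
clock: 2.82
eef_pos: [0.4574, 0.1487, 0.0875]
ee_rot: [-0.0, 0.707, 0.707, -0.0]
contact_force: [0.2, 0.0, 0.2]
width: 0.007
finger_force: 0.0
```

```bash
python3 - <<'E'
from h import *
c=dict(np.load('pics/w1.npz'));z=c['range_z'];k=c['K'];T=c['T_tool_cam']
v,u=np.mgrid[0:400,0:640];P=np.stack([(u-k[0,2])*z/k[0,0],(v-k[1,2])*z/k[1,1],z],-1)@T[:3,:3].T+T[:3,3]
m=(P[...,2]<.005)&(z>0)&(abs(P[...,0])<.05)
for a in np.arange(-.09,.005,.01):
    q=P[m&(P[...,2]>=a)&(P[...,2]<a+.01)]
    if len(q):print(a.round(3),len(q),q[:,:2].min(0).round(3),q[:,:2].max(0).round(3))
s=bot.observe();print(s['eef_pos'],s['contact_force'])
E
```

```text
-0.09 49 [-0.01  -0.003] [-0.004  0.001]
-0.08 28 [ 0.007 -0.002] [0.008 0.   ]
-0.07 101 [-0.    -0.004] [0.009 0.002]
-0.06 112 [ 0.002 -0.004] [0.009 0.002]
-0.05 382 [ 0.007 -0.016] [0.009 0.014]
-0.04 329 [ 0.007 -0.016] [0.009 0.014]
-0.03 131 [ 0.007 -0.012] [0.009 0.01 ]
[0.45742715 0.1487387  0.08754937] [0.1565831  0.00361538 0.19889664]
```

>>> step_arm([
  [[0,0,0.5],0],
  [[0,0,0.9],0],
  [[0,0,1.1],0],
  [[0,0,1.2],0],
  [[0,0,1.2],0],
])

```text
clock: 3.45
eef_pos: [0.4574, 0.1491, 0.0755]
ee_rot: [0.0, 0.707, 0.708, 0.0]
contact_force: [-0.0, -0.0, -0.2]
width: 0.008
finger_force: 0.0
```

>>> step_arm([
  [[0,0,0.1],0],
  [[0,0,0.2],0],
  [[0,0,0.2],0],
])

```text
clock: 3.82
eef_pos: [0.4573, 0.149, 0.0734]
ee_rot: [-0.0, 0.707, 0.708, -0.0]
contact_force: [0.3, -0.6, -1.1]
width: 0.006
finger_force: 0.0
```

>>> step_arm([
  [[0,0,0.1],0],
  [[0,0,0.2],0],
  [[0,0,0.2],0],
])

```text
clock: 4.2
eef_pos: [0.4573, 0.1491, 0.0713]
ee_rot: [-0.0, 0.707, 0.708, -0.0]
contact_force: [0.4, 0.1, -0.1]
width: 0.003
finger_force: 0.0
```

>>> step_arm([
  [[0,0,0.1],0],
  [[0,0,0.2],0],
  [[0,0,0.2],0],
])

```text
clock: 4.58
eef_pos: [0.4573, 0.149, 0.0693]
ee_rot: [-0.0, 0.707, 0.708, -0.0]
contact_force: [0.9, 0.5, -0.1]
width: 0.008
finger_force: 0.0
```

```bash
python3 - <<'E'
from h import *
s=bot.observe(); c=snap('wrist','w2'); print(s['eef_pos'],s['contact_force'],s['effort'])
c['s']=s;P=cloud(c);col=c['color'].astype(int)
red=(col[...,0]>100)&(col[...,1]<60)&(col[...,2]<70)&(P[...,2]>.05)&(P[...,2]<.1)&(P[...,0]>.4)
v,u=np.nonzero(red);print(len(u),u.min(),u.max(),v.min(),v.max())
print(np.percentile(P[red],[1,5,50,95,99],axis=0).round(4))
cv2.imwrite('pics/w2c.png',cv2.resize(c['color'][150:300,220:420,::-1],None,fx=4,fy=4))
E
```

```text
[0.457281   0.14904255 0.06934262] [ 0.85914456  0.4643761  -0.11300649] [-4.10472057e-03 -3.88407612e+01 -2.32063401e+01  6.70417724e-02
 -5.02308467e-03  6.16081275e-05]
1441 293 351 185 231
[[0.4397 0.1492 0.0756]
 [0.4411 0.1517 0.076 ]
 [0.4571 0.1621 0.0772]
 [0.4734 0.1765 0.0896]
 [0.4745 0.1767 0.0906]]
```

View pics/w2c.png

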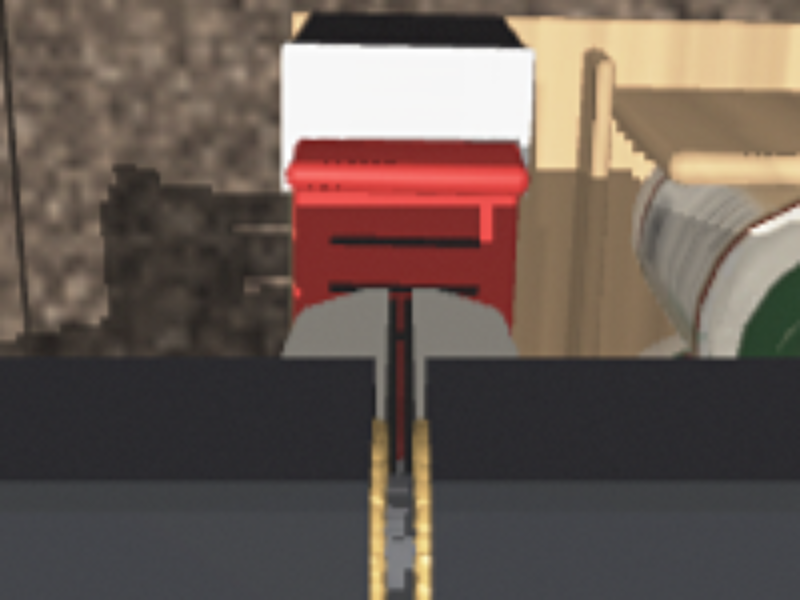

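The crop shows the shut fingers over the middle of the dish, with the pad still up (floor z 0.076). The true tips sit a little above the nominal TCP, so I'll keep descending by feel.

>>> step_arm([
  [[0,0,0.1],0],
  [[0,0,0.2],0],
  [[0,0,0.2],0],
])

```text
clock: 5.0
eef_pos: [0.4573, 0.1491, 0.0674]
ee_rot: [-0.0, 0.707, 0.708, -0.0]
contact_force: [-0.5, 0.3, -0.8]
width: 0.007
finger_force: 0.0
```

```bash
python3 - <<'E'
from h import *
c=dict(np.load('pics/w2.npz'));z=c['range_z'];k=c['K'];T=c['T_tool_cam']
v,u=np.mgrid[0:400,0:640];P=np.stack([(u-k[0,2])*z/k[0,0],(v-k[1,2])*z/k[1,1],z],-1)@T[:3,:3].T+T[:3,3]
for u in(308,328):
  for v in range(214,262,4):print(u,v,z[v,u].round(3),P[v,u].round(4))
E
```

```text
308 214 0.189 [ 0.0088 -0.0084 -0.0089]
308 218 0.19 [ 0.0062 -0.0084 -0.0089]
308 222 0.191 [ 0.0034 -0.0084 -0.0087]
308 226 0.168 [ 0.0088 -0.0075 -0.0308]
308 230 0.162 [ 0.0089 -0.0073 -0.0373]
308 234 0.156 [ 0.0088 -0.0071 -0.0428]
308 238 0.151 [ 0.0087 -0.0069 -0.0479]
308 242 0.079 [ 0.0355 -0.0042 -0.1153]
308 246 0.077 [ 0.0355 -0.0041 -0.1179]
308 250 0.074 [ 0.0358 -0.0039 -0.121 ]
308 254 0.074 [ 0.0349 -0.0039 -0.1213]
308 258 0.071 [ 0.0354 -0.0038 -0.1245]
328 214 0.191 [ 0.0083  0.0044 -0.0072]
328 218 0.19 [ 0.0061  0.0044 -0.0086]
328 222 0.175 [ 0.0088  0.004  -0.0238]
328 226 0.168 [ 0.0088  0.0038 -0.0307]
328 230 0.162 [ 0.0089  0.0036 -0.0373]
328 234 0.156 [ 0.0088  0.0034 -0.0429]
328 238 0.152 [ 0.0086  0.0033 -0.0478]
328 242 0.08 [ 0.0354  0.0012 -0.115 ]
328 246 0.078 [ 0.0353  0.0011 -0.1173]
328 250 0.074 [ 0.0357  0.001  -0.1206]
328 254 0.073 [ 0.0353  0.001  -0.1221]
328 258 0.071 [ 0.0354  0.0009 -0.1244]
```

>>> step_arm([
  [[0,0,0.1],0],
  [[0,0,0.2],0],
  [[0,0,0.3],0],
  [[0,0,0.4],0],
  [[0,0,0.4],0],
])

```text
clock: 5.62
eef_pos: [0.4573, 0.1491, 0.0634]
ee_rot: [-0.0, 0.707, 0.708, -0.0]
contact_force: [-0.0, 0.8, -0.9]
width: 0.003
finger_force: 0.0
```

>>> step_arm([
  [[0,0,0.1],0],
  [[0,0,0.2],0],
  [[0,0,0.3],0],
  [[0,0,0.4],0],
  [[0,0,0.4],0],
])

```text
clock: 6.25
eef_pos: [0.4573, 0.1491, 0.0594]
ee_rot: [-0.0, 0.707, 0.708, -0.0]
contact_force: [-0.2, -0.2, -0.3]
width: 0.006
finger_force: 0.0
```

>>> step_arm([
  [[0,0,0.1],0],
  [[0,0,0.2],0],
  [[0,0,0.3],0],
  [[0,0,0.3],0],
])

```text
clock: 6.75
eef_pos: [0.4573, 0.1491, 0.0564]
ee_rot: [-0.0, 0.707, 0.708, -0.0]
contact_force: [0.1, -0.2, -0.3]
width: 0.005
finger_force: 0.0
```

```bash
python3 - <<'E'
from h import *
s=bot.observe(); c=snap('wrist','w3'); print(s['eef_pos'],s['contact_force'],s['effort'])
c['s']=s;P=cloud(c);col=c['color'].astype(int)
red=(col[...,0]>100)&(col[...,1]<60)&(col[...,2]<70)&(P[...,2]>.05)&(P[...,2]<.1)&(P[...,0]>.4)
print(red.sum(),np.percentile(P[red],[1,5,50,95,99],axis=0).round(4))
cv2.imwrite('pics/w3c.png',cv2.resize(c['color'][150:300,220:420,::-1],None,fx=4,fy=4))
for v in range(200,240,3):print(v,c['range_z'][v,312].round(3),(P[v,312]-s['eef_pos']).round(4))
E
```

```text
[0.45725974 0.14906143 0.05635301] [ 0.05896704 -0.1828298  -0.32320079] [-3.90818066e-03 -3.92094326e+01 -2.25557917e+01  6.55385829e-02
 -4.82926756e-03  9.72531325e-05]
1527 [[0.4396 0.1513 0.0754]
 [0.441  0.1552 0.076 ]
 [0.4571 0.1643 0.0772]
 [0.4735 0.1766 0.0893]
 [0.4746 0.1768 0.0904]]
200 0.16 [-0.0051  0.0251  0.0345]
203 0.162 [-0.0051  0.0232  0.0337]
206 0.177 [-0.0055  0.0174  0.0198]
209 0.176 [-0.0055  0.0158  0.0208]
212 0.177 [-0.0055  0.0136  0.0198]
215 0.176 [-0.0055  0.0123  0.0214]
218 0.177 [-0.0055  0.0104  0.0213]
221 0.178 [-0.0055  0.0083  0.0207]
224 0.171 [-0.0054  0.0089  0.0277]
227 0.167 [-0.0053  0.0086  0.0319]
230 0.162 [-0.0051  0.0087  0.0368]
233 0.157 [-0.005   0.009   0.0419]
236 0.154 [-0.0049  0.0087  0.0453]
239 0.082 [-0.0032  0.0353  0.1128]
```

View pics/w3c.png

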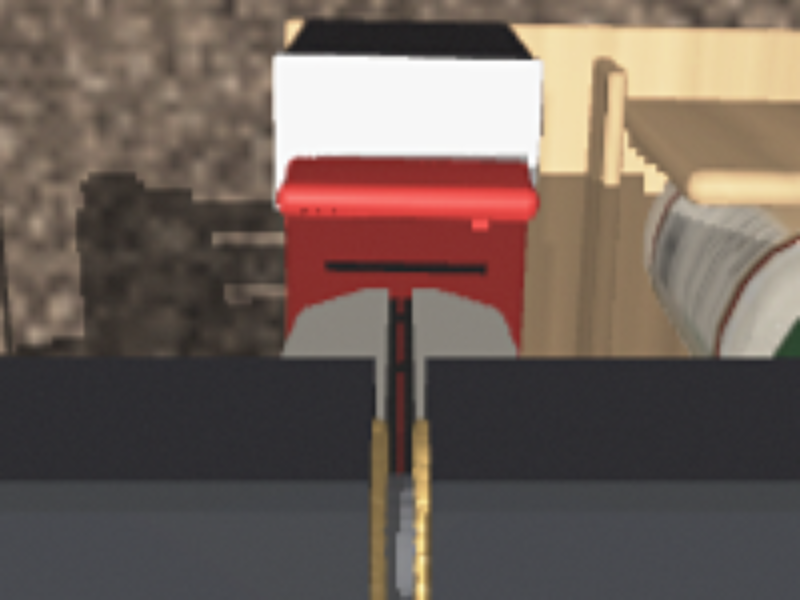

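The crop shows the fingertips about to meet the floor: the real tip is about 22 mm above the nominal TCP. I'll keep feeling for contact.

>>> step_arm([
  [[0,0,0.1],0],
  [[0,0,0.2],0],
  [[0,0,0.3],0],
  [[0,0,0.3],0],
])

```text
clock: 7.3
eef_pos: [0.4574, 0.1491, 0.0539]
ee_rot: [0.0, 0.707, 0.708, 0.0]
contact_force: [-2.5, 0.0, 5.5]
width: 0.009
finger_force: 2.8
```

Contact at TCP z≈0.054, so the tips are 22–23 mm behind the nominal TCP. Pressing about 7 mm.

>>> step_arm([
  [[0,0,0.2],0],
  [[0,0,0.4],0],
  [[0,0,0.6],0],
  [[0,0,0.8],0],
  [[0,0,0.8],0],
])

```text
clock: 7.92
eef_pos: [0.4575, 0.1492, 0.0462]
ee_rot: [0.0, 0.707, 0.708, 0.0]
contact_force: [-2.8, 0.4, 10.5]
width: 0.003
finger_force: 4.7
```

>>> step_arm([
  [[-0.2,0,0],0],
  [[-0.4,0,0],0],
  [[-0.6,0,0],0],
  [[-0.8,0,0],0],
  [[-1.0,0,0],0],
  [[-1.2,0,0],0],
  [[-1.4,0,0],0],
  [[-1.6,0,0],0],
  [[-1.6,0,0],0],
])

```text
clock: 9.05
eef_pos: [0.4572, 0.1333, 0.0463]
ee_rot: [-0.0, 0.707, 0.708, 0.0]
contact_force: [-3.2, -0.0, 9.3]
width: 0.004
finger_force: 4.7
```

```bash
cat >> h.py <<'E'
def pad(f):
    s=bot.observe(); c=snap('wrist',f); c['s']=s;P=cloud(c);col=c['color'].astype(int)
    m=(col[...,0]>90)&(col[...,1]<60)&(col[...,2]<70)&(P[...,2]>.05)&(P[...,2]<.1)&(P[...,0]>.4)
    Q=P[m]; q=Q[:,2]; fl=Q[q<np.percentile(q,50),2]
    print(s['eef_pos'].round(4),s['contact_force'].round(2),'red',m.sum(),'y',np.percentile(Q[:,1],[1,99]).round(4),'floor',np.median(fl).round(4),'ridge',np.percentile(q,97).round(4))
    return s,c,P
E
python3 -c "
from h import *
pad('w4')"
```

```text
[0.4572 0.1333 0.0463] [-3.19 -0.    9.34] red 1598 y [0.1362 0.1609] floor 0.069 ridge 0.0828
```

The tube has slid about 16 mm with the button down. I'll lift off the floor but keep the tips below the ridge tops, then push the ridge.

>>> step_arm([
  [[0,0,-0.4],0],
  [[0,0,-0.8],0],
  [[0,0,-1.1],0],
  [[-0.3,0,-1.1],0],
  [[-0.6,0,-1.1],0],
  [[-0.9,0,-1.1],0],
  [[-1.1,0,-1.1],0],
  [[-1.1,0,-1.1],0],
])

```text
clock: 10.1
eef_pos: [0.4571, 0.1225, 0.0563]
ee_rot: [-0.001, 0.707, 0.707, 0.0]
contact_force: [-0.4, 4.8, -0.0]
width: 0.005
finger_force: 2.1
```

```bash
python3 -c "
from h import *
pad('w5')"
```

```text
[0.4571 0.1225 0.0563] [-0.35  4.8  -0.03] red 1590 y [0.1244 0.1562] floor 0.0721 ridge 0.0861
```

>>> step_arm([
  [[-0.2,0,0],0],
  [[-0.5,0,0],0],
  [[-0.8,0,0],0],
  [[-1.1,0,0],0],
  [[-1.4,0,0],0],
  [[-1.7,0,0],0],
  [[-2.0,0,0],0],
  [[-2.2,0,0],0],
  [[-2.2,0,0],0],
])

```text
clock: 11.28
eef_pos: [0.4573, 0.0997, 0.0564]
ee_rot: [0.0, 0.707, 0.708, -0.0]
contact_force: [-1.1, 1.4, 0.4]
width: 0.005
finger_force: 1.0
```

>>> step_arm([
  [[-0.1,0,0],0],
  [[-0.2,0,0],0],
  [[-0.3,0,0],0],
  [[-0.3,0,0],0],
])

```text
clock: 11.78
eef_pos: [0.4573, 0.0971, 0.0564]
ee_rot: [-0.0, 0.707, 0.708, -0.0]
contact_force: [-1.7, 3.2, 0.7]
width: 0.004
finger_force: 1.8
```

Tube ≈46 mm. From here, finer steps.

>>> step_arm([
  [[-0.1,0,0],0],
  [[-0.15,0,0],0],
  [[-0.15,0,0],0],
])

```text
clock: 12.15
eef_pos: [0.4579, 0.0949, 0.0565]
ee_rot: [0.001, 0.707, 0.708, -0.0]
contact_force: [1.2, 0.0, -0.1]
width: 0.005
finger_force: 0.0
```

```bash
python3 -c "
from h import *
pad('w6')"
```

```text
[0.4579 0.0949 0.0565] [ 1.15  0.03 -0.09] red 1694 y [0.0964 0.1273] floor 0.0767 ridge 0.0907
```

It popped up: the floor is back at 0.077 and the tube is at ≈49.5 mm. I'll retreat upward, then move right to look at the gap.

>>> step_arm([
  [[0.2,0,-0.3],0],
  [[0.2,0,-2],0],
  [[0.2,0,-6],0],
  [[0,0,-12],0],
  [[-4,1,-15],0],
  [[-9,3,-16],0],
  [[-12.5,4,-16],0],
  [[-12.5,4,-16],0],
  [[-12.5,4,-16],0],
], jaw=0)

```text
clock: 13.32
eef_pos: [0.4972, -0.029, 0.2163]
ee_rot: [-0.0, 0.707, 0.707, -0.0]
contact_force: [-0.7, 0.4, 0.6]
width: 0.925
finger_force: 0.0
```

```bash
python3 - <<'E'
from h import *
s,c,P=pad('w7')
cv2.imwrite('pics/w7c.png',cv2.resize(c['color'][60:300,200:440,::-1],None,fx=2.5,fy=2.5))
m=(P[...,2]>.1)&(P[...,2]<.13)&(P[...,0]>.48)&(P[...,0]<.58)&(P[...,1]>.04)&(P[...,1]<.2)
for lo,hi in((.06,.12),(.12,.18)):
    Q=P[m&(P[...,1]>lo)&(P[...,1]<hi)]
    if len(Q):print('jar',len(Q),Q.min(0),Q.max(0))
for x in(.505,.515,.545,.553):   # height profile along y
    k=(abs(P[...,0]-x)<.004)&(P[...,2]>-.02)&(P[...,2]<.13)
    print(x,[(round(y,3),round(float(np.max(P[k&(abs(P[...,1]-y)<.0025)][:,2],initial=-1)),3)) for y in np.arange(-.02,.09,.005)])
E
```

```text
[ 0.4972 -0.029   0.2163] [-0.72  0.39  0.65] red 349 y [0.0786 0.1228] floor 0.0772 ridge 0.0905
jar 2067 [0.50407536 0.07198928 0.10001429] [0.54841219 0.11998552 0.11229388]
jar 1151 [0.50805984 0.12003762 0.10007984] [0.55230727 0.1413392  0.11199826]
0.505 [(np.float64(-0.02), 0.001), (np.float64(-0.015), 0.005), (np.float64(-0.01), 0.005), (np.float64(-0.005), 0.005), (np.float64(0.0), 0.005), (np.float64(0.005), 0.046), (np.float64(0.01), 0.071), (np.float64(0.015), 0.07), (np.float64(0.02), 0.005), (np.float64(0.025), 0.005), (np.float64(0.03), 0.006), (np.float64(0.035), 0.005), (np.float64(0.04), 0.005), (np.float64(0.045), 0.006), (np.float64(0.05), 0.005), (np.float64(0.055), 0.005), (np.float64(0.06), 0.005), (np.float64(0.065), 0.006), (np.float64(0.07), 0.005), (np.float64(0.075), 0.005), (np.float64(0.08), 0.109), (np.float64(0.085), 0.111)]
0.515 [(np.float64(-0.02), 0.001), (np.float64(-0.015), 0.004), (np.float64(-0.01), 0.005), (np.float64(-0.005), 0.006), (np.float64(0.0), 0.005), (np.float64(0.005), 0.006), (np.float64(0.01), 0.071), (np.float64(0.015), 0.071), 
[... 907 characters left out ...]
005), (np.float64(0.075), 0.07), (np.float64(0.08), 0.111), (np.float64(0.085), 0.111)]
0.553 [(np.float64(-0.02), 0.001), (np.float64(-0.015), 0.005), (np.float64(-0.01), 0.024), (np.float64(-0.005), 0.025), (np.float64(0.0), 0.025), (np.float64(0.005), 0.023), (np.float64(0.01), 0.071), (np.float64(0.015), 0.07), (np.float64(0.02), 0.026), (np.float64(0.025), 0.024), (np.float64(0.03), 0.025), (np.float64(0.035), 0.023), (np.float64(0.04), 0.024), (np.float64(0.045), 0.021), (np.float64(0.05), 0.02), (np.float64(0.055), 0.018), (np.float64(0.06), 0.016), (np.float64(0.065), 0.022), (np.float64(0.07), 0.005), (np.float64(0.075), 0.005), (np.float64(0.08), 0.005), (np.float64(0.085), 0.006)]
```

View pics/w7c.png

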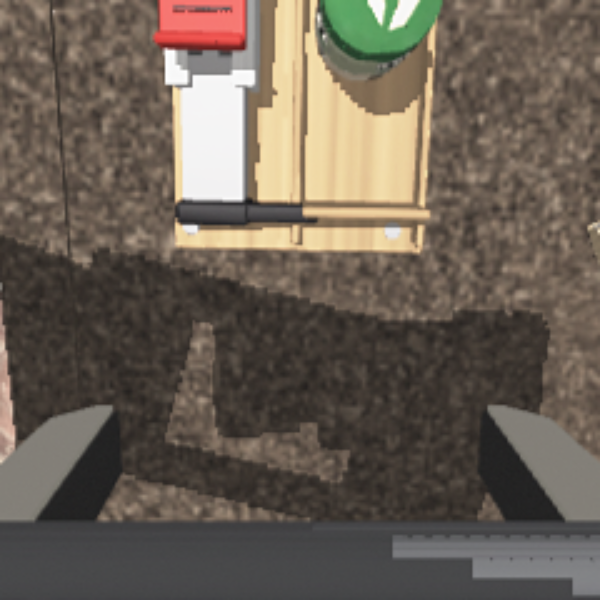

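The view shows the gap, with the cheek's inner face at y≈0.017, the middle jar's edge at y≈0.073 and the tray line at x≈0.527. The place target is therefore (0.527, 0.045). Now over to the green jar.

>>> step_arm([
  [[-5,-0.5,0],0],
  [[-10,-1,0],0],
  [[-15,-1.5,0],0],
  [[-20,-2,0],0],
  [[-25,-2.5,0],0],
  [[-29,-2.9,0],0],
  [[-29,-2.9,0],0],
  [[-29,-2.9,0],0],
])

```text
clock: 14.38
eef_pos: [0.4693, -0.3178, 0.2163]
ee_rot: [-0.001, 0.706, 0.708, 0.0]
contact_force: [-0.8, 0.4, 0.4]
width: 0.997
finger_force: 0.0
```

```bash
python3 - <<'E'
from h import *
s=bot.observe();c=snap('wrist','w8');c['s']=s;P=cloud(c);print(s['eef_pos'],s['ee_rot'])
m=(P[...,2]>.095)&(P[...,2]<.125)&(P[...,0]>.42)&(P[...,0]<.53)&(P[...,1]>-.31)&(P[...,1]<-.22)
Q=P[m];print(len(Q),Q.min(0),Q.max(0),np.median(Q[:,2]),cv2.minEnclosingCircle((Q[:,:2]*1000).astype(np.float32)))
for a in np.arange(.01,.11,.01):
    q=P[(P[...,2]>a)&(P[...,2]<a+.01)&(P[...,0]>.42)&(P[...,0]<.53)&(P[...,1]>-.305)&(P[...,1]<-.22)]
    if len(q)>5:print(a.round(2),len(q),q[:,:2].min(0).round(4),q[:,:2].max(0).round(4))
z=c['range_z'];k=c['K'];T=c['T_tool_cam']
v,u=np.mgrid[0:400,0:640];F=np.stack([(u-k[0,2])*z/k[0,0],(v-k[1,2])*z/k[1,1],z],-1)@T[:3,:3].T+T[:3,3]
f=(z>0)&(F[...,2]<-.005)&(abs(F[...,0])<.012)
print('finger lowest z by y',[(y,F[f&(abs(F[...,1]-y)<.003)][:,2].max(initial=-1).round(4)) for y in(-.06,-.055,-.05,-.045,.045,.05,.055,.06)])
cv2.imwrite('pics/w8s.png',cv2.resize(c['color'][:,:,::-1],None,fx=1.2,fy=1.2))
E
```

```text
[ 0.46929602 -0.31779748  0.21626342] [-5.25912393e-04  7.06217894e-01  7.07994283e-01  3.23262011e-04]
1559 [ 0.44662868 -0.29362077  0.09592905] [ 0.48991883 -0.25006857  0.10792186] 0.10545370028941568 ((468.7447509765625, -272.00640869140625), 22.39133071899414)
0.06 7 [ 0.452  -0.2554] [ 0.4832 -0.2489]
0.09 14 [ 0.4556 -0.2647] [ 0.4899 -0.2501]
0.1 1550 [ 0.4466 -0.2936] [ 0.4898 -0.251 ]
finger lowest z by y [(-0.06, np.float64(-0.0284)), (-0.055, np.float64(-0.024)), (-0.05, np.float64(-0.0219)), (-0.045, np.float64(-0.0219)), (0.045, np.float64(-0.0226)), (0.05, np.float64(-0.0232)), (0.055, np.float64(-0.0247)), (0.06, np.float64(-0.0306))]
```

View pics/w8s.png

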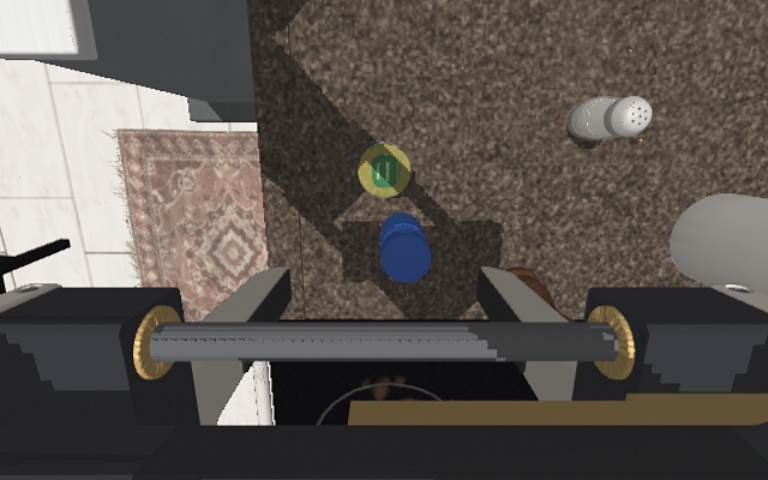

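The view shows the green-capped jar at (385,170) and the blue one at (405,247). The jar centre is (0.468, −0.272), which agrees with the top view. The finger ends are confirmed at −22 mm. I'll move over it and descend.

>>> step_arm([
  [[3,-0.1,0],0],
  [[4.6,-0.1,0],0],
  [[4.6,-0.1,0],0],
  [[4.6,-0.1,4],0],
  [[4.6,-0.1,8],0],
  [[4.6,-0.1,12],0],
  [[4.6,-0.1,15.5],0],
  [[4.6,-0.1,17.2],0],
  [[4.6,-0.1,17.8],0],
  [[4.6,-0.1,17.8],0],
])

```text
clock: 15.68
eef_pos: [0.4683, -0.2738, 0.0386]
ee_rot: [0.0, 0.707, 0.708, -0.0]
contact_force: [-0.8, -0.9, 0.4]
width: 1.002
finger_force: 0.0
```

>>> step_arm([
  [[0.15,0,0],0],
  [[0.15,0,0],0],
  [[0.15,0,0],0],
  [[0.15,0,0],0],
  [[0.15,0,0],0],
  [[0.15,0,0],0],
  [[0.15,0,0],0],
  [[0.15,0,0],0],
], jaw=1, squeeze=15)

```text
clock: 16.68
eef_pos: [0.4681, -0.2719, 0.0385]
ee_rot: [0.0, 0.707, 0.708, 0.0]
contact_force: [0.3, -0.1, 1.0]
width: 0.48
finger_force: 15.0
```

>>> step_arm([
  [[0,0,-1],0],
  [[0,0,-3],0],
  [[0,0,-6],0],
  [[0,0,-9],0],
  [[0,0,-11],0],
  [[0,0,-12],0],
  [[0,0,-12],0],
])

```text
clock: 17.55
eef_pos: [0.4681, -0.272, 0.159]
ee_rot: [0.0, 0.707, 0.708, 0.0]
contact_force: [0.2, -0.1, -1.7]
width: 0.478
finger_force: 15.0
```

>>> step_arm([
  [[4,1,0],0],
  [[9,2,0],0],
  [[14,3,0],0],
  [[19,4,0],0],
  [[24,5,0],0],
  [[28,5.6,0],0],
  [[30.7,5.9,0],0],
  [[31.7,5.9,0],0],
  [[31.7,5.9,0],0],
  [[31.7,5.9,0],0],
])

```text
clock: 18.8
eef_pos: [0.5264, 0.0441, 0.1582]
ee_rot: [-0.0, 0.707, 0.707, -0.0]
contact_force: [-0.6, -0.1, -1.6]
width: 0.481
finger_force: 15.0
```

```bash
python3 - <<'E'
from h import *
s=bot.observe();c=snap('top','t1');P=cloud(c);print(s['eef_pos'],s['contact_force'])
im=c['color'][140:220,240:340,::-1];cv2.imwrite('pics/t1c.png',cv2.resize(im,None,fx=6,fy=6,interpolation=cv2.INTER_CUBIC))
s=bot.observe();c=snap('wrist','w9');c['s']=s;P=cloud(c)
for x in(.515,.545):
    k=(abs(P[...,0]-x)<.005)
    print(x,[(float(round(y,3)),round(float(np.max(P[k&(abs(P[...,1]-y)<.0025)&(P[...,2]<.25)][:,2],initial=-1)),3)) for y in np.arange(.03,.1,.005)])
cv2.imwrite('pics/w9c.png',cv2.resize(c['color'][:,:,::-1],None,fx=1.2,fy=1.2))
E
```

```text
[0.52636077 0.04412881 0.15817418] [-0.55880214 -0.13332135 -1.62394695]
0.515 [(0.03, 0.227), (0.035, -1.0), (0.04, 0.005), (0.045, 0.227), (0.05, 0.227), (0.055, 0.227), (0.06, 0.227), (0.065, 0.226), (0.07, -1.0), (0.075, 0.111), (0.08, 0.111), (0.085, 0.112), (0.09, 0.112), (0.095, 0.112), (0.1, 0.112)]
0.545 [(0.03, 0.226), (0.035, 0.25), (0.04, 0.25), (0.045, 0.25), (0.05, 0.236), (0.055, 0.238), (0.06, 0.227), (0.065, 0.004), (0.07, -1.0), (0.075, -1.0), (0.08, 0.111), (0.085, 0.111), (0.09, 0.111), (0.095, 0.111), (0.1, 0.111)]
```

View pics/w9c.png

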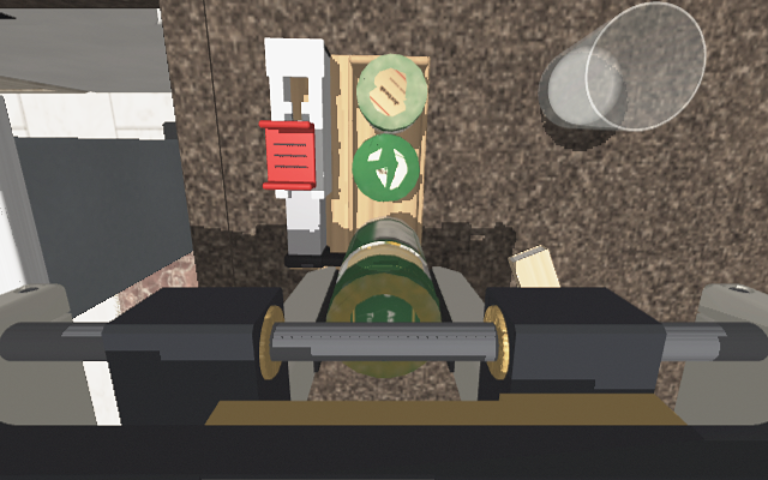

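The wrist view shows the jar hanging upright over the gap at about (383,300), the middle jar at (386,167) and the button up. Clearances are about 4–6 mm on each side. I'll lower it.

>>> step_arm([
  [[0.05,0.05,1.5],0],
  [[0.05,0.05,3.5],0],
  [[0.05,0.05,5.5],0],
  [[0.05,0.05,7.5],0],
  [[0.05,0.05,9],0],
  [[0.05,0.05,10],0],
  [[0.05,0.05,10.5],0],
  [[0.05,0.05,10.5],0],
  [[0.05,0.05,10.5],0],
])

```text
clock: 20.02
eef_pos: [0.5275, 0.0456, 0.054]
ee_rot: [0.0, 0.707, 0.708, 0.0]
contact_force: [-0.1, -1.0, -1.9]
width: 0.48
finger_force: 15.0
```

>>> step_arm([
  [[0,0,0.3],0],
  [[0,0,0.6],0],
  [[0,0,0.8],0],
  [[0,0,0.9],0],
  [[0,0,1.0],0],
  [[0,0,1.0],0],
])

```text
clock: 20.78
eef_pos: [0.527, 0.0457, 0.0434]
ee_rot: [-0.0, 0.707, 0.708, -0.0]
contact_force: [-0.5, -0.0, -2.2]
width: 0.48
finger_force: 15.0
```

>>> step_arm([
  [[0,0,0.05],0],
  [[0,0,0.1],0],
  [[0,0,0.1],0],
])

```text
clock: 21.15
eef_pos: [0.527, 0.0457, 0.0425]
ee_rot: [0.0, 0.707, 0.708, 0.0]
contact_force: [-0.1, 1.2, -1.9]
width: 0.479
finger_force: 15.0
```

>>> step_arm([
  [[0,0,0.05],0],
  [[0,0,0.1],0],
  [[0,0,0.1],0],
])

```text
clock: 21.52
eef_pos: [0.5274, 0.0456, 0.0423]
ee_rot: [0.0, 0.707, 0.708, 0.0]
contact_force: [-1.0, 0.5, 5.0]
width: 0.479
finger_force: 15.0
```

The jar is on the tray. I'll release with a limited opening, then lift.

>>> step_arm([
  [[0,0,0],0],
  [[0,0,0],0],
  [[0,0,0],0],
  [[0,0,0],0],
  [[0,0,0],0],
], jaw=0.34)

```text
clock: 22.15
eef_pos: [0.527, 0.0457, 0.0414]
ee_rot: [-0.0, 0.707, 0.708, -0.0]
contact_force: [0.1, 0.3, 0.0]
width: 0.66
finger_force: 0.0
```

>>> step_arm([
  [[0,0,-0.5],0],
  [[0,0,-2],0],
  [[0,0,-4.5],0],
  [[0,0,-8],0],
  [[0,0,-12],0],
  [[0,0,-16],0],
  [[-5,0,-17],0],
  [[-10,0,-17],0],
  [[-10,0,-17],0],
  [[-10,0,-17],0],
])

```text
clock: 23.4
eef_pos: [0.5271, -0.054, 0.2121]
ee_rot: [0.0, 0.707, 0.707, 0.0]
contact_force: [-0.3, -0.0, 0.2]
width: 0.661
finger_force: 0.0
```

```bash
python3 - <<'E'
from h import *
s,c,P=pad('w10')
m=(P[...,2]>.1)&(P[...,2]<.13)&(P[...,0]>.48)&(P[...,0]<.58)
for lo,hi in((.0,.0725),(.0725,.12),(.12,.18)):
    Q=P[m&(P[...,1]>lo)&(P[...,1]<hi)]
    if len(Q):print('jar',len(Q),Q.min(0).round(4),Q.max(0).round(4),np.median(Q[:,2]))
cv2.imwrite('pics/w10c.png',cv2.resize(c['color'][:,:,::-1],None,fx=1.2,fy=1.2))
E
```

```text
[ 0.5271 -0.054   0.2121] [-0.29 -0.05  0.25] red 450 y [0.0785 0.1225] floor 0.0769 ridge 0.0902
jar 1920 [0.505  0.0229 0.1   ] [0.5493 0.0667 0.1121] 0.10939351502952102
jar 2234 [0.5045 0.0727 0.1   ] [0.5488 0.1145 0.1121] 0.10945326256723187
```

View pics/w10c.png

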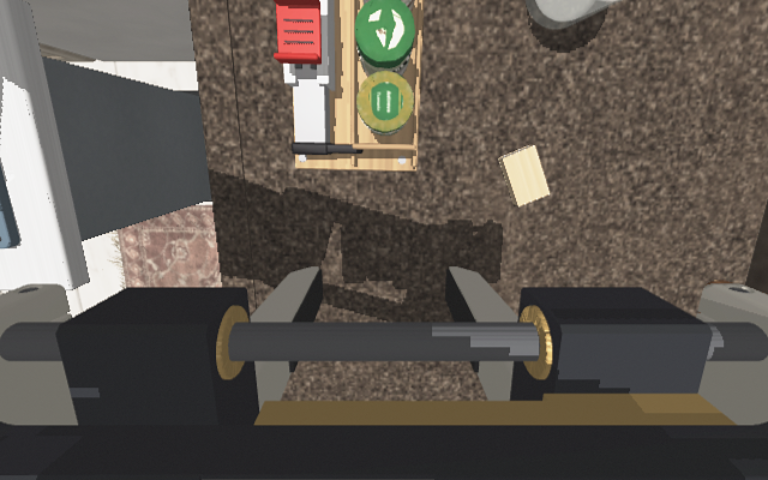

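The view shows the third jar upright at (385,100), between the middle jar and the cheek. Its centre is (0.527, 0.045), its cap is level with the middle jar's, and the button is up (floor 0.077). Handing in.

```bash
python3 -c "
from cell import bot
print(bot.finish_job())"
```

```text
the job is handed in; nothing more can be done
None
```

I handed the job in at about 23 s: the button is popped up in the next hole (tube out about 49.5 mm), and the third jar stands upright in the widened gap; no verdict came back.

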